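Post the used steel tub through the wash-up flap and ring

TASK

Send the used open steel tub to the wash-up: draw the red stop bar with the black knob fully back out of the lane, bring the steel tub into the lane and push it on so that the tub itself opens the orange sprung flap and drops into the bin behind. Then push the red bar fully home across the lane again and, last of all, press the green call button right down. Leave the white tub with the blue lid standing where it is.

Things in the scene. Friction and masses are not known exactly. Their poses are not given: they have to be found in the camera images.
- hatch: Fixed wash-up hatch. Origin on the table top under the lane's middle; y axis = lane direction (+y through the flap into the bin), x across, z up. 'Local' numbers are mm in this frame. 3 mm sheet shelf, top at z 80, x -160..160, y -220..95. Two parking bays on it, centred near x -95 and x 95, y -130. Blue frame around the flap: y 125..135, opening x -42..42, z 80..144, its top at z 152.
- lane_mouth (a point): Start of the lane between two steel rails, at local 0, 0, 80 on the shelf. The lane runs in +y along x 0; rails 20 high above the shelf, inner faces at x -40 and 40, from y 0 to 115, flaring outward to x -62 and 62 between y 0 and y -34.
- lane_edge (a point): End of the lane, at local 0, 95, 80: an open drop, 30 mm before the flap's frame. A tub pushed along tips over it when its middle has passed, nose down, and drops into the bin once its raised rear end has been pushed past this edge. The pusher can follow low over the shelf and the drop up to y 120; it need not enter the frame.
- bin_floor (a point): Middle of the bin's floor, at local 0, 205, 26 (a rubber mat). The bin is inside x -62..62, y 56..354 (partly under the shelf), closed all round; its cover, top at z 150, and its +x wall are clear plastic. The flap is the only way in.
- flap (a joint): Orange sprung flap, 78 wide, 56 high, 4 thick, hinged along its top edge at local y 130, z 142; 0 = hanging shut, grows as it swings inward towards +y, up to 1.5 rad. It opens inward only, needs about 1 N and springs shut by itself.
- flap_edge (a point): Middle of the lower edge of the orange flap (local x 0, y 130, z 84 when shut).
- bar (a joint): Red stop bar (12 x 12 mm) lying across the lane at local y 60, z 104..116, so it blocks a tub. It slides along local x: 0 = fully home across the lane, 0.09 m = fully drawn back in local -x (towards the robot), clear of the lane. It starts within 6 mm of home, moves with about 2 N and stays where it is left; it has end stops at 0 and 0.09.
- knob (a point): Centre of the upright black knob on the red bar: a post 16 x 16 mm, 46 high, from local z 116 to 162 (point at z 141). At local x 0 (y 60) when the bar is home and at local x -90 when fully back. The bar runs through two fixed dark brackets at local x -53 and 53 (12 wide, y 42..78, tops at z 122), so touch the knob above z 125.
- steel_tub_mid (a point): Centre (half-way up) of the loose open-topped steel tub to be posted: 64 (its x) x 110 (its y) x 45 high, walls 3, about 0.25 kg. It stands upright on the shelf in one of the two bays, its long side roughly along the lane (within 0.25 rad).
- white_tub_mid (a point): Centre (half-way up) of the loose white tub with blue lid, 64 x 110 x 45 high, about 0.45 kg, in the other bay. It must stay.
- bell (a joint): Green call button travel: 0 = up, 0.006 m = fully down; springs up when released; about 5 N to press down.
- bell_top (a point): Centre of the top face of the green round call button (32 mm across), 48 mm above the table on a grey box 70 x 70 mm; it is pressed straight down.
There are look-alikes about, which are no part of the job. What is shaped like the part that bears white_tub_mid but pink or turquoise is not meant.

How it is judged:
By the outcome, as a careful person would: the job done as asked, in the order asked, and still so for the second after the job is handed in, with the robot touching nothing.
It also fails if it takes over 70 s, if anything falls off the work surface, if the arm or the gripper's body presses on something with over 40 N, if the wrist force passes 120 N, or if a joint passes its speed limit or range.

ROBOT

A 7-joint arm with a two-finger parallel gripper is mounted at the origin on the work surface. World frame = base frame: x ahead of the robot, y to its left, z up, the work surface at z = 0. Lengths are in m, angles in rad, forces in N, time in s.
With the tool pointing down it reaches from about 0.35 to 0.775 m from the base axis. Payload 3.1 kg.
Tool frame: the origin (TCP) lies at the very end of the fingers, on their centre line; the grasp point (between the pads) lies 19 mm behind it; y points along the fingers, z is the direction in which the jaws open and shut, and the axes are right-handed (so a half turn about y gives the same grasp; the last joint's range is limited). The gripper opens to 85 mm and grips with 20 to 120 N. Pads are 22 mm wide; open, the fingers measure 114 mm over their backs; the gripper's body (76 mm by 85 mm) begins 54 mm behind the grasp point. The pads swing forward as they close: fully open they stand 13 mm farther back than shut.
Start: joints at [1.209, 0.311, 0.014, 1.512, -0.004, 1.319, -0.027], TCP at [0.173, -0.522, 0.231] pointing down, gripper open.
Joint ranges: [-2.7, 2.7], [-0.3, 1.91], [-1.27, 1.3], [0.12, 2.57], [-1.44, 4.58], [0.2, 2.03], [-3.05, 3.05]. Speed limits (rad/s): [2.79, 2.79, 3.14, 3.14, 3.14, 3.14, 3.14].

INTERFACE

Orientations are given as a unit quaternion [x, y, z, w].
In Python, from cell import manip gives the robot as it stands.
- The arm moves only by the tool step_arm, never from a script. Its argument "motion" is one flat list of numbers, 5 for each row, row after row: the opening, from 0 (shut) to 1 (fully open), then the shift along the tool's x, y, z in cm, then the turn about the tool's y in rad. A call has 1 to 10 rows; each row is the pose to reach, as a shift and turn from the pose commanded when the call began, along the tool's axes at that moment; what a row does not reach only later rows make up. A row lasts 1/10 s, in which the tool goes at most 50 mm and 8.59 degrees, less where a joint would pass 70% of its speed; a pose out of reach is approached as far as the arm can. A call with a gripper value outside its range is refused whole. The fingers move at their own pace and stop on an object; the grip force is fixed at half the most. Time passes only in rows, so rows that repeat a pose let the fingers close. It gives the time, the measured TCP pose, the force and the opening at its end, in the units of the state.
- manip.sense(): the state, without advancing time (a new reading comes with each control period).
- manip.grab_frame(name): name is "side" or "top"; returns the picture (420x560x3 uint8, blue, green, red); there is no depth.
- manip.calibration(name): a dict with "intrinsics" (3x3 intrinsics, pixels), "dist_coeffs" ([k1, k2, p1, p2, k3] as OpenCV has them; the pictures are not rectified), "world_from_camera" (4x4, takes a point from camera to world coordinates). Camera axes: x right, y down, z forward; pixel columns grow to the right and rows downward; lengths in m; the calibration is good to about 2 mm. A picture is of the moment at which its call begins. calibration takes no time and is no camera call.
- manip.hand_in(): hands the job in, once; it reports no verdict.
The state is a dict: "clock": time; "joint_pos": joint angles; "dq": joint speeds; "tau": joint torques, N m; "ee_pos": TCP position; "eef_rot": TCP orientation; "force": force on the tool from outside, world axes, zero at the start; "torque": the same for the moment, N m; "gripper_width": finger opening in m.
Only numpy, scipy, OpenCV 4.12 (cv2) and the standard library are available. Lean on these libraries where they do the work, as an engineer would, in place of code of your own. Each camera call takes 0.05 s, during which the arm holds its last target. There are 200 camera calls.

## Working session

There is one attempt and no reset: what is moved stays moved. The work goes in short steps, Python scripts to look and compute and a tool call to move; the robot and the scene stay as the last step left them, time stands still between calls to the robot, and variables do not carry over. Pictures are saved under pics/ and viewed, about 8 in all and at most 12, crops included, and the job is handed in when it is done.

Besides the shell and the picture viewer there is one more tool, called after "Call:" by a JSON object that holds its "op" and its "data". step_arm: Moves the arm, as the interface text tells. Its arguments: {"type":"object","properties":{"motion":{"type":"array","items":{"type":"number"}}},"required":["motion"]}

```bash
mkdir -p pics; cat > h.py <<'E'
import numpy as np, cv2
from cell import manip
def cal(n):
    c=manip.calibration(n); return np.array(c["intrinsics"],float),np.array(c["dist_coeffs"],float),np.array(c["world_from_camera"],float)
def ray(n,px):
    K,d,T=cal(n); u=cv2.undistortPoints(np.array([[px]],float),K,d)[0,0]
    v=T[:3,:3]@np.array([u[0],u[1],1]); return T[:3,3],v
def onz(n,px,z):
    o,v=ray(n,px); return o+v*(z-o[2])/v[2]
def proj(n,P):
    K,d,T=cal(n); W=np.linalg.inv(T); P=np.atleast_2d(np.array(P,float))
    return cv2.projectPoints(P,cv2.Rodrigues(W[:3,:3])[0],W[:3,3],K,d)[0][:,0]
def tri(a,b):
    o1,v1=ray("side",a);o2,v2=ray("top",b)
    s=np.linalg.lstsq(np.c_[v1,-v2],o2-o1,rcond=None)[0]
    p,q=o1+v1*s[0],o2+v2*s[1]; return (p+q)/2,np.linalg.norm(p-q)
E
python3 - <<'E'
from h import *
for n in("top","side"):
    f=manip.grab_frame(n); cv2.imwrite(f"pics/{n}0.png",f); print(n,cal(n)[2].round(3).tolist())
print(manip.sense())
E
```

```text
top [[-0.014, -0.994, 0.111, 0.311], [-1.0, 0.013, -0.004, -0.099], [0.002, -0.111, -0.994, 1.363], [0.0, 0.0, 0.0, 1.0]]
side [[0.94, -0.171, 0.296, 0.008], [-0.341, -0.512, 0.788, -1.344], [0.017, -0.842, -0.539, 0.944], [0.0, 0.0, 0.0, 1.0]]
{'clock': 0.1, 'joint_pos': array([ 1.20929939,  0.31167045,  0.014028  ,  1.51289435, -0.00438408,
        1.31918402, -0.02722148]), 'dq': array([ 1.81474986e-04, -9.88553745e-05,  1.07535844e-03, -4.72865518e-03,
       -8.75613125e-04, -1.75408171e-03,  2.96833223e-05]), 'tau': array([ 5.58192241e-04, -3.80859482e+01,  1.46422363e-01, -2.31242573e+01,
        1.22803001e-02,  8.06906173e-03,  2.59576723e-06]), 'ee_pos': array([ 0.17269274, -0.52150442,  0.23031714]), 'eef_rot': array([-0.11275288,  0.6988191 , -0.6973503 ,  0.11243314]), 'force': array([ 0.06829415, -0.268968  ,  1.0111188 ]), 'torque': array([ 0.03275019, -0.01412373,  0.05169276]), 'gripper_width': 0.08543346007932169}
```

View pics/top0.png

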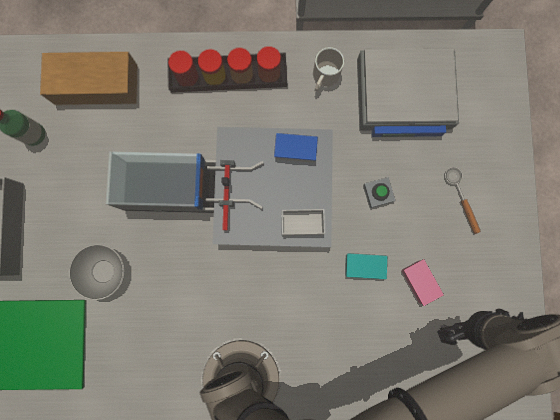

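View pics/side0.png

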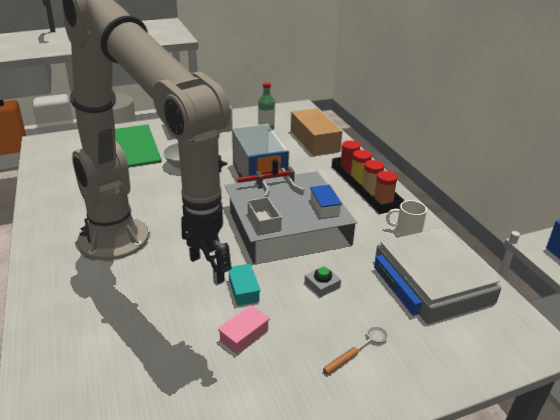

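Top view: steel tub at (303,223), white tub with blue lid at (296,147), knob at about (226,181), bar along column 226 and green button at (381,191). The turquoise (367,266) and pink (423,283) blocks are decoys, as are the bowl, the mug and the grey box. I choose the open tub at (303,223) and check it in one crop.

```bash
python3 - <<'E'
from h import *
f=cv2.imread("pics/top0.png"); c=f[115:260,190:400]; cv2.imwrite("pics/crop1.png",cv2.resize(c,None,fx=3.8,fy=3.8,interpolation=cv2.INTER_CUBIC))
for p in [(217,128),(331,129),(331,246),(215,248)]: print(p,onz("top",p,.08).round(4))
hsv=cv2.cvtColor(f,cv2.COLOR_BGR2HSV)
def big(m,x0,y0,x1,y1):
    k=np.zeros_like(m);k[y0:y1,x0:x1]=m[y0:y1,x0:x1]
    cs,_=cv2.findContours(k,cv2.RETR_EXTERNAL,cv2.CHAIN_APPROX_NONE); return max(cs,key=cv2.contourArea)
g=big(cv2.inRange(hsv,(45,100,50),(80,255,255)),360,170,400,210); r=cv2.minAreaRect(g);print("btn",r,onz("top",r[0],.048).round(4))
b=big(cv2.inRange(hsv,(105,120,50),(130,255,255)),260,125,330,170); r=cv2.minAreaRect(b);print("lid",r,onz("top",r[0],.125).round(4))
rd=cv2.inRange(hsv,(0,150,80),(8,255,255))|cv2.inRange(hsv,(172,150,80),(180,255,255))
k=np.zeros_like(rd);k[150:240,210:245]=rd[150:240,210:245]
ys,xs=np.nonzero(k);print("bar rows",ys.min(),ys.max())
vx=cv2.fitLine(np.c_[xs,ys].astype(np.float32),cv2.DIST_L2,0,.01,.01).ravel()
for y in(ys.min(),ys.max()):
    p=(vx[2]+vx[0]/vx[1]*(y-vx[3]),y);print("bar",p,onz("top",p,.116).round(4))
t=big(cv2.inRange(f,(150,150,150),(255,255,255)),272,195,332,246); r=cv2.minAreaRect(t);print("tub",r)
for p in cv2.boxPoints(r):print(onz("top",p,.125).round(4))
E
```

```text
(217, 128) [0.6801 0.0559 0.08  ]
(331, 129) [ 0.6733 -0.2545  0.08  ]
(331, 246) [ 0.3553 -0.2462  0.08  ]
(215, 248) [0.3542 0.0611 0.08  ]
btn ((381.0, 190.5), (9.0, 10.0), 90.0) [ 0.507  -0.3916  0.048 ]
lid ((295.6519775390625, 146.25234985351562), (41.192378997802734, 23.3466796875), 4.969740867614746) [ 0.6154 -0.1553  0.125 ]
bar rows 165 229
bar (np.float64(226.84294439889027), np.int64(165)) [0.5698 0.0257 0.116 ]
bar (np.float64(224.7225735340221), np.int64(229)) [0.4016 0.0315 0.116 ]
tub ((301.0, 223.0), (40.0, 20.0), 0.0)
[ 0.3887 -0.1137  0.125 ]
[ 0.4403 -0.1144  0.125 ]
[ 0.4389 -0.2175  0.125 ]
[ 0.3874 -0.2163  0.125 ]
```

View pics/crop1.png

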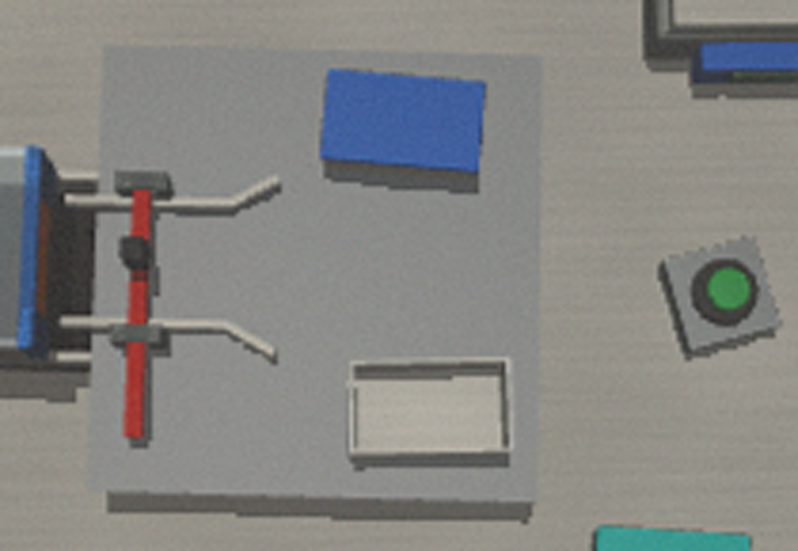

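```bash
cat >> h.py <<'E'
def crop(p): return (p[0]/3.8+190-.4,p[1]/3.8+115-.4)
def hatch():
    L=np.array([(160,95),(160,-220),(-160,-220),(-160,95)])/1000.
    W=np.array([onz("top",crop(p),.08)[:2] for p in[(104,46),(541,57),(535,502),(89,492)]])
    U,S,V=np.linalg.svd((L-L.mean(0)).T@(W-W.mean(0))); R=(U@V).T
    t=W.mean(0)-R@L.mean(0); return R,t,W-(L@R.T+t)
R,t,res=hatch()
def loc(P): return np.r_[R.T@(np.array(P)[:2]-t)*1000,P[2]*1000]
def wld(l): return np.r_[R@(np.array(l[:2])/1000)+t,l[2]/1000]
E
python3 - <<'E'
from h import *
print("yaw",np.arctan2(R[1,0],R[0,0]),t,res.round(4).tolist())
for n,p,z in[("tub",(349,362),.125),("tub",(511,359),.125),("tub",(510,455),.125),("tub",(350,459),.125),("lid",(329,69),.125),("lid",(485,83),.125),("lid",(478,171),.125),("lid",(321,158),.125),("knobtop",(131,247),.162),("railin",(150,208),.1),("railin",(150,320),.1),("railtip",(279,180),.1),("railtip",(275,356),.1),("brack",(143,182),.122),("brack",(137,331),.122),("barend",(132,437),.116),("btn",(728,288),.048),("frametop",(35,148),.152),("frametop",(28,348),.152)]:
    P=onz("top",crop(p),z);print(n,P.round(4),loc(P).round(1))
s=manip.sense();from scipy.spatial.transform import Rotation as Q
print(Q.from_quat(s["eef_rot"]).as_matrix().round(3))
E
```

```text
yaw -0.03664714902230241 [ 0.52063405 -0.03236112] [[-0.0003, -0.0007], [-0.0009, 0.0009], [0.0008, 0.0018], [0.0004, -0.0021]]
tub [ 0.4484 -0.1157  0.125 ] [-69.1 -85.9 125. ]
tub [ 0.449  -0.2257  0.125 ] [ -64.5 -195.8  125. ]
tub [ 0.3838 -0.2234  0.125 ] [-129.7 -195.9  125. ]
tub [ 0.3826 -0.1154  0.125 ] [-134.9  -88.   125. ]
lid [ 0.6523 -0.1049  0.125 ] [134.2 -67.6 125. ]
lid [ 0.641  -0.2124  0.125 ] [ 126.9 -175.5  125. ]
lid [ 0.5792 -0.2062  0.125 ] [  64.9 -171.6  125. ]
lid [ 0.5897 -0.0985  0.125 ] [ 71.4 -63.6 125. ]
knobtop [0.5229 0.0281 0.162 ] [  0.   60.5 162. ]
railin [0.5613 0.0214 0.1   ] [ 38.7  55.2 100. ]
railin [0.4824 0.0216 0.1   ] [-40.2  52.5 100. ]
railtip [ 0.58   -0.0689  0.1   ] [ 60.7 -34.3 100. ]
railtip [ 0.4561 -0.0649  0.1   ] [-63.3 -34.8 100. ]
brack [0.5752 0.0241 0.122 ] [ 52.4  58.4 122. ]
brack [0.4719 0.0284 0.122 ] [-50.9  58.9 122. ]
barend [0.4001 0.0325 0.116 ] [-122.9   60.4  116. ]
btn [ 0.5073 -0.3921  0.048 ] [-2.0e-01 -3.6e+02  4.8e+01]
frametop [0.593  0.0937 0.152 ] [ 67.7 128.6 152. ]
frametop [0.4576 0.0977 0.152 ] [-67.7 127.7 152. ]
[[-0.949 -0.001  0.314]
 [-0.314  0.002 -0.949]
 [ 0.    -1.    -0.002]]
```

Everything agrees to within 2 mm in the hatch frame. The steel tub sits at local (-99.5, -141) with yaw about +0.045, the knob at (0, 60) and the button at (0, -360). First move: go above the knob.

```bash
cat > go.py <<'E'
# usage: go.py lx ly lz jawyaw_local -> shift/turn in tool axes (cm, rad)
import sys
from h import *
from scipy.spatial.transform import Rotation as Q
s=manip.sense(); M=Q.from_quat(s["eef_rot"]).as_matrix(); a=list(map(float,sys.argv[1:]))
yl=np.arctan2(R[1,0],R[0,0]); cur=np.arctan2(M[1,2],M[0,2])-yl
print("t",round(s["clock"],2),"loc",loc(s["ee_pos"]).round(1),"jawyaw",round(cur,3),"F",s["force"].round(1),"w",round(s["gripper_width"],4),"axis",M[:,1].round(3))
if a:
    d=M.T@(wld(a[:3])-s["ee_pos"])*100; e=-(a[3]-cur); e=(e+np.pi/2)%np.pi-np.pi/2
    print("shift",d.round(2),"turn",round(e,3))
E
python3 go.py 0 60 215 0
```

```text
t 0.1 loc [-329.8 -501.6  230.3] jawyaw -1.214 F [ 0.1 -0.3  1. ] w 0.0854 axis [-0.001  0.002 -1.   ]
shift [-50.5    1.61 -41.11] turn -1.214
```

Call:
{"op": "step_arm", "data": {"motion": [1,-50.4,0,-41.1,-1.215,1,-50.4,0,-41.1,-1.215,1,-50.4,0,-41.1,-1.215,1,-50.4,0,-41.1,-1.215,1,-50.4,0,-41.1,-1.215,1,-50.4,0,-41.1,-1.215,1,-50.4,0,-41.1,-1.215,1,-50.4,0,-41.1,-1.215,1,-50.4,0,-41.1,-1.215,1,-50.4,0,-41.1,-1.215]}}

```text
clock: 1.1
ee_pos: [0.4418, -0.0986, 0.2311]
eef_rot: [0.491, -0.509, 0.509, -0.491]
force: [0.5, -1.2, 0.1]
gripper_width: 0.0854
```

```bash
python3 go.py 0 60 215 0
```

```text
t 1.1 loc [-76.4 -69.1 231.1] jawyaw 0.0 F [ 0.5 -1.2  0.1] w 0.0854 axis [-0. -0. -1.]
shift [-12.91   1.61   7.64] turn 0.0
```

Call:
{"op": "step_arm", "data": {"motion": [1,-12.9,1.6,7.6,0,1,-12.9,1.6,7.6,0,1,-12.9,1.6,7.6,0,1,-12.9,1.6,7.6,0,1,-12.9,4,7.6,0,1,-12.9,7,7.6,0,1,-12.9,10,7.6,0,1,-12.9,10,7.6,0]}}

```text
clock: 1.9
ee_pos: [0.5177, 0.0245, 0.1269]
eef_rot: [-0.494, 0.511, -0.507, 0.488]
force: [-0.6, 0.0, 0.5]
gripper_width: 0.0856
```

```bash
python3 go.py 0 60 131 0; python3 -c "
from h import *
cv2.imwrite('pics/s1.png',cv2.resize(manip.grab_frame('side')[110:260,180:390],None,fx=3.5,fy=3.5))"
```

```text
t 1.9 loc [ -5.   56.7 126.9] jawyaw 0.0 F [-0.6  0.   0.5] w 0.0856 axis [-0.011 -0.001 -1.   ]
shift [-0.32 -0.41  0.49] turn 0.0
```

View pics/s1.png

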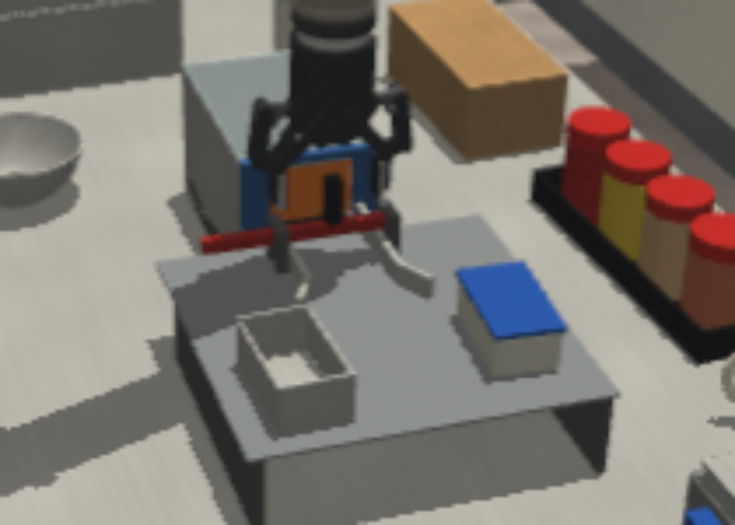

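The crop shows the open fingers straddling the black knob (crop 333,198) with no contact, so I close.

Call:
{"op": "step_arm", "data": {"motion": [1,-0.2,-0.4,0.4,0,0,-0.2,-0.4,0.4,0,0,-0.2,-0.4,0.4,0,0,-0.2,-0.4,0.4,0,0,-0.2,-0.4,0.4,0,0,-0.2,-0.4,0.4,0,0,-0.2,-0.4,0.4,0,0,-0.2,-0.4,0.4,0,0,-0.2,-0.4,0.4,0]}}

```text
clock: 2.85
ee_pos: [0.5242, 0.0277, 0.1357]
eef_rot: [-0.492, 0.51, -0.508, 0.49]
force: [-4.9, -0.1, 6.7]
gripper_width: 0.0148
```

```bash
python3 go.py -91 60 131 0
```

```text
t 2.85 loc [  1.4  60.2 135.7] jawyaw 0.001 F [-4.9 -0.1  6.7] w 0.0148 axis [-0.004 -0.001 -1.   ]
shift [ 0.01  0.5  -9.23] turn 0.001
```

Call:
{"op": "step_arm", "data": {"motion": [0,0,0,-1.5,0,0,0,0,-3,0,0,0,0,-4.5,0,0,0,0,-6,0,0,0,0,-7.5,0,0,0,0,-8.5,0,0,0,0,-9,0,0,0,0,-9.4,0,0,0,0,-9.6,0,0,0,0,-9.6,0]}}

```text
clock: 3.85
ee_pos: [0.4342, 0.0312, 0.1357]
eef_rot: [0.488, -0.507, 0.511, -0.493]
force: [10.0, 0.9, -7.2]
gripper_width: 0.0149
```

```bash
python3 go.py -91 60 131 0
```

```text
t 3.85 loc [-88.7  60.3 135.7] jawyaw 0.0 F [10.   0.9 -7.2] w 0.0149 axis [ 0.009  0.001 -1.   ]
shift [ 0.03  0.47 -0.23] turn 0.0
```

Call:
{"op": "step_arm", "data": {"motion": [0,0,0,0.3,0,1,0,0,0.3,0,1,0,0,0.3,0,1,0,0,0.3,0,1,0,0,0.3,0,1,0,0,0.3,0,1,0,-3,0.3,0,1,0,-6,0.3,0,1,0,-9,0.3,0,1,0,-9,0.3,0]}}

```text
clock: 4.85
ee_pos: [0.4361, 0.0317, 0.2293]
eef_rot: [0.489, -0.507, 0.511, -0.493]
force: [1.1, -0.2, 0.7]
gripper_width: 0.0856
```

```bash
python3 go.py -99.5 -141 215 0.045; python3 -c "
from h import *
f=manip.grab_frame('top');cv2.imwrite('pics/t1.png',cv2.resize(f[115:260,190:400],None,fx=3.8,fy=3.8))"
```

```text
t 4.85 loc [-86.8  60.9 229.3] jawyaw 0.001 F [ 1.1 -0.2  0.7] w 0.0856 axis [ 0.009 -0.    -1.   ]
shift [20.19  1.42 -1.3 ] turn -0.044
```

Call:
{"op": "step_arm", "data": {"motion": [1,20.2,1.4,-1.3,-0.044,1,20.2,1.4,-1.3,-0.044,1,20.2,1.4,-1.3,-0.044,1,20.2,1.4,-1.3,-0.044,1,20.2,1.4,-1.3,-0.044,1,20.2,4,-1.3,-0.044,1,20.2,6,-1.3,-0.044,1,20.2,6,-1.3,-0.044]}}

```text
clock: 5.7
ee_pos: [0.4096, -0.1689, 0.1617]
eef_rot: [0.503, -0.501, 0.495, -0.501]
force: [-1.3, 0.1, 0.2]
gripper_width: 0.0854
```

```bash
python3 go.py -99.5 -141 95 0.045; python3 -c "
from h import *
f=manip.grab_frame('side');cv2.imwrite('pics/s2.png',cv2.resize(f[110:260,180:390],None,fx=3.8,fy=3.8))"
```

```text
t 5.7 loc [-106.  -140.5  161.7] jawyaw 0.045 F [-1.3  0.1  0.2] w 0.0854 axis [-0.008  0.004 -1.   ]
shift [0.11 6.66 0.7 ] turn 0.0
```

View pics/s2.png

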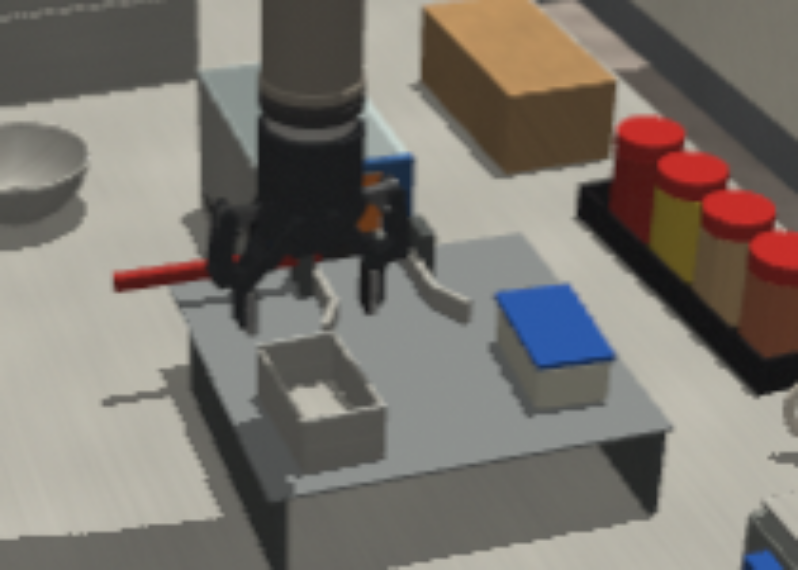

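The open fingers are above the steel tub (crop 320,390), and the bar is drawn back, with its end at crop (118,280). The pose reads 6 mm off in x, so I settle and re-measure before descending.

Call:
{"op": "step_arm", "data": {"motion": [1,0,0,0,0,1,0,0,0,0,1,0,0,0,0]}}

```text
clock: 6.05
ee_pos: [0.4136, -0.1704, 0.1662]
eef_rot: [-0.502, 0.497, -0.499, 0.502]
force: [1.1, -0.5, -0.3]
gripper_width: 0.0852
```

```bash
python3 go.py -99.5 -141 95 0.045
```

```text
t 6.05 loc [-101.9 -141.9  166.2] jawyaw 0.045 F [ 1.1 -0.5 -0.3] w 0.0852 axis [ 0.002 -0.001 -1.   ]
shift [-0.09  7.12  0.23] turn -0.0
```

Call:
{"op": "step_arm", "data": {"motion": [1,-0.1,2,0.2,0,1,-0.1,4,0.2,0,1,-0.1,6,0.2,0,1,-0.1,7.1,0.2,0,1,-0.1,7.1,0.2,0,1,-0.1,7.1,0.2,0]}}

```text
clock: 6.65
ee_pos: [0.4155, -0.1695, 0.095]
eef_rot: [-0.502, 0.498, -0.498, 0.502]
force: [0.0, -0.4, 0.1]
gripper_width: 0.0854
```

Call:
{"op": "step_arm", "data": {"motion": [0.5,0,0,0,0,0,0,0,0,0,0,0,0,0,0,0,0,0,0,0,0,0,0,0,0,0,0,0,0,0]}}

```text
clock: 7.25
ee_pos: [0.4167, -0.1698, 0.096]
eef_rot: [-0.501, 0.497, -0.499, 0.503]
force: [0.5, -0.1, 6.0]
gripper_width: 0.0632
```

```bash
python3 go.py 0 -55 150 0
```

```text
t 7.25 loc [ -98.8 -141.2   96. ] jawyaw 0.045 F [ 0.5 -0.1  6. ] w 0.0632 axis [ 0.004 -0.002 -1.   ]
shift [-8.16 -5.38 10.28] turn 0.045
```

Call:
{"op": "step_arm", "data": {"motion": [0,0,-1.5,0,0,0,0,-3,0,0,0,-2,-3,2.5,0.01,0,-4,-3,5,0.02,0,-6,-3,7.5,0.035,0,-8.2,-3,10.3,0.045,0,-8.2,-3,10.3,0.045,0,-8.2,-3,10.3,0.045,0,-8.2,-3,10.3,0.045,0,-8.2,-3,10.3,0.045]}}

```text
clock: 8.25
ee_pos: [0.516, -0.0879, 0.1239]
eef_rot: [-0.491, 0.51, -0.509, 0.49]
force: [0.4, -0.1, -3.4]
gripper_width: 0.0624
```

```bash
python3 go.py 0 -55 97 0; python3 -c "
from h import *
f=manip.grab_frame('side');cv2.imwrite('pics/s3.png',cv2.resize(f[110:260,180:390],None,fx=3.8,fy=3.8))"
```

```text
t 8.25 loc [ -2.6 -55.7 123.9] jawyaw -0.002 F [ 0.4 -0.1 -3.4] w 0.0624 axis [-0.002 -0.001 -1.   ]
shift [-0.07  2.69  0.26] turn -0.002
```

View pics/s3.png

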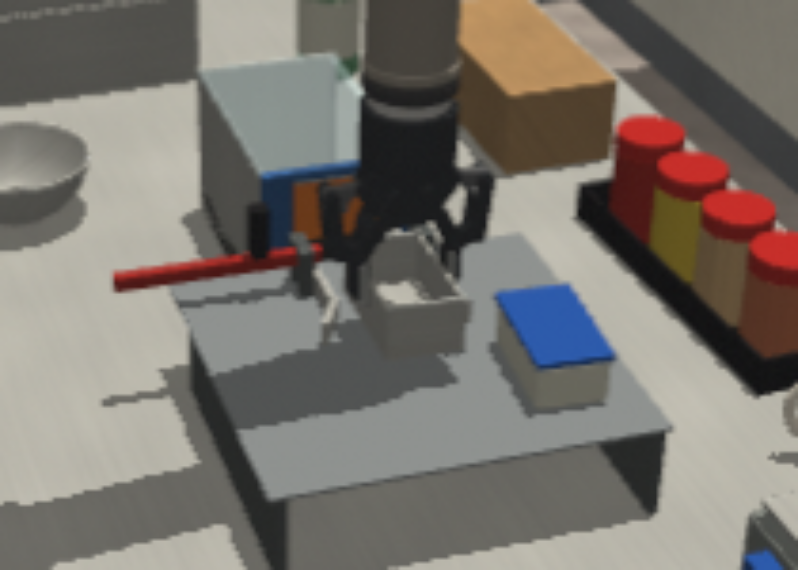

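The tub is held level at the lane mouth (crop 415,310). The bar is back, with the knob at (260,230), and the white tub is untouched. I lower and release.

Call:
{"op": "step_arm", "data": {"motion": [0,-0.1,1,0.2,0,0,-0.1,2,0.2,0,0,-0.1,2.4,0.2,0,0,-0.1,2.7,0.2,0,0,-0.1,2.7,0.2,0,1,-0.1,2.7,0.2,0,1,-0.1,2.7,0.2,0,1,-0.1,2.7,0.2,0,1,-0.1,2.7,0.2,0,1,-0.1,2.7,0.2,0]}}

```text
clock: 9.3
ee_pos: [0.5195, -0.0856, 0.0976]
eef_rot: [0.491, -0.509, 0.509, -0.491]
force: [-0.5, 0.4, 0.5]
gripper_width: 0.0852
```

```bash
python3 go.py 0 -150 190 0
```

```text
t 9.3 loc [  0.8 -53.2  97.6] jawyaw -0.0 F [-0.5  0.4  0.5] w 0.0852 axis [ 0.001 -0.    -1.   ]
shift [ 9.68 -9.24 -0.07] turn -0.0
```

Call:
{"op": "step_arm", "data": {"motion": [1,0,-3,0,0,1,0,-6,0,0,0,3,-6,0,0,0,6,-6,0,0,0,9.7,-6,0,0,0,9.7,-6,0,0,0,9.7,-3,0,0,0,9.7,0,0,0,0,9.7,1.1,0,0,0,9.7,1.1,0,0]}}

```text
clock: 10.3
ee_pos: [0.5141, -0.1818, 0.0846]
eef_rot: [-0.491, 0.51, -0.508, 0.49]
force: [-0.4, -0.1, 0.5]
gripper_width: -0.0001
```

```bash
python3 go.py 0 100 86 0
```

```text
t 10.3 loc [  -1.  -149.6   84.6] jawyaw 0.0 F [-0.4 -0.1  0.5] w -0.0001 axis [-0.004  0.002 -1.   ]
shift [-24.96  -0.1    0.11] turn 0.0
```

Call:
{"op": "step_arm", "data": {"motion": [0,-1.5,-0.2,0.1,0,0,-3,-0.2,0.1,0,0,-4.5,-0.2,0.1,0,0,-6,-0.2,0.1,0,0,-7.5,-0.2,0.1,0,0,-9,-0.2,0.1,0,0,-10.5,-0.2,0.1,0,0,-12,-0.2,0.1,0,0,-13,-0.2,0.1,0,0,-13,-0.2,0.1,0]}}

```text
clock: 11.3
ee_pos: [0.5213, -0.0492, 0.0881]
eef_rot: [-0.491, 0.509, -0.507, 0.492]
force: [0.1, 0.6, 0.4]
gripper_width: 0.0001
```

```bash
python3 go.py 0 105 87 0; python3 -c "
from h import *
a=manip.grab_frame('side');cv2.imwrite('pics/s4.png',cv2.resize(a[110:260,180:390],None,fx=3.8,fy=3.8))"
```

```text
t 11.3 loc [  1.2 -16.8  88.1] jawyaw 0.003 F [0.1 0.6 0.4] w 0.0001 axis [-0.001  0.002 -1.   ]
shift [-12.18   0.14  -0.08] turn 0.003
```

View pics/s4.png

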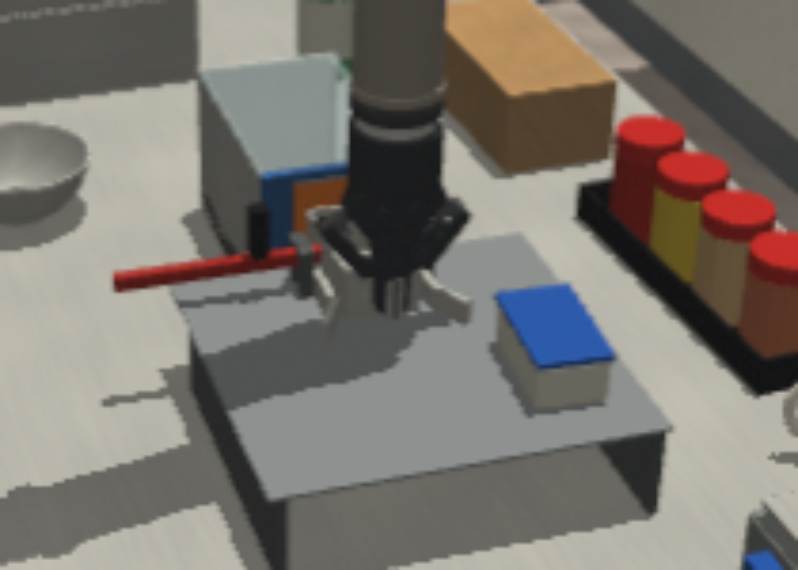

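The tub is in the lane ahead of the closed fingers (crop 340,250), with the bar and the white tub clear. I push on.

Call:
{"op": "step_arm", "data": {"motion": [0,-1.5,0,0,0,0,-3,0,0,0,0,-4.5,0,0,0,0,-6,0,0,0,0,-7.5,0,0,0,0,-8.5,0,0,0,0,-8.5,0,0,0]}}

```text
clock: 12.05
ee_pos: [0.5243, 0.0346, 0.0881]
eef_rot: [-0.491, 0.509, -0.508, 0.492]
force: [0.2, -0.5, -0.9]
gripper_width: 0.0001
```

```bash
python3 go.py 0 108 86 0
```

```text
t 12.05 loc [ 1.2 67.1 88.1] jawyaw 0.002 F [ 0.2 -0.5 -0.9] w 0.0001 axis [-0.     0.002 -1.   ]
shift [-4.09  0.22 -0.11] turn 0.002
```

Call:
{"op": "step_arm", "data": {"motion": [0,-1.2,0,0,0,0,-2.4,0,0,0,0,-3.4,0,0,0,0,-4.2,0,0,0,0,-4.2,0,0,0,0,-4.2,0,0,0]}}

```text
clock: 12.65
ee_pos: [0.5261, 0.0749, 0.0882]
eef_rot: [-0.491, 0.509, -0.509, 0.491]
force: [-0.6, -1.1, -0.6]
gripper_width: -0.0001
```

```bash
python3 go.py 0 60 200 0; python3 -c "
from h import *
a=manip.grab_frame('side')[110:260,180:390];b=manip.grab_frame('top')[130:240,90:250]
cv2.imwrite('pics/s5.png',np.vstack([cv2.resize(a,(420,300)),cv2.resize(b,(420,289))]))"
```

```text
t 12.65 loc [  1.6 107.4  88.2] jawyaw 0.0 F [-0.6 -1.1 -0.6] w -0.0001 axis [-0.     0.001 -1.   ]
shift [  4.73 -11.18  -0.16] turn 0.0
```

View pics/s5.png

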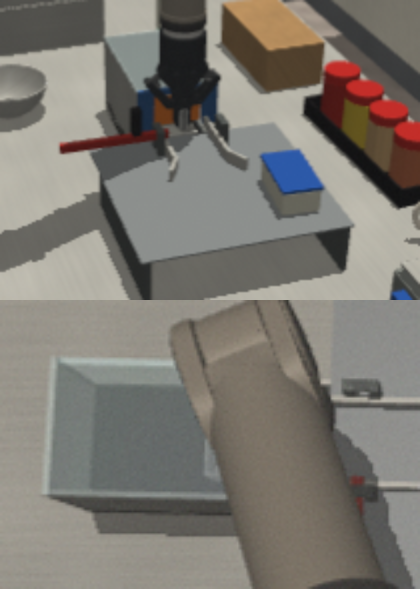

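The arm hides the bin. Something grey shows inside it at about (210,455), and the flap looks shut. I retreat and look.

Call:
{"op": "step_arm", "data": {"motion": [0,2,0,0,0,0,4,0,0,0,0,4,-4,0,0,0,4,-8,0,0,0,4,-12,0,0,0,8,-12,0,0,0,12,-12,0,0,0,16,-12,0,0,0,20,-12,0,0,0,20,-12,0,0]}}

```text
clock: 13.75
ee_pos: [0.5178, -0.1342, 0.2079]
eef_rot: [0.489, -0.511, 0.513, -0.486]
force: [-1.0, -0.8, 0.0]
gripper_width: 0.0003
```

```bash
python3 go.py -90 60 200 0; python3 -c "
from h import *
a=manip.grab_frame('side')[110:260,180:390];b=manip.grab_frame('top')[130:240,90:250]
cv2.imwrite('pics/s6.png',np.vstack([cv2.resize(a,(420,300)),cv2.resize(b,(420,289))]))"
```

```text
t 13.75 loc [   0.9 -101.8  207.9] jawyaw -0.013 F [-1.  -0.8  0. ] w 0.0003 axis [-0.    -0.005 -1.   ]
shift [-16.07   0.72  -9.3 ] turn -0.013
```

View pics/s6.png

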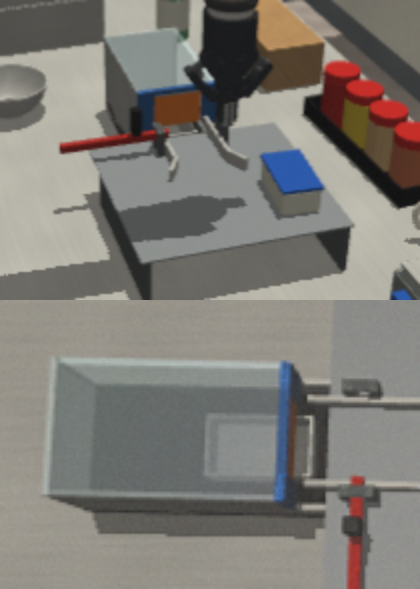

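```bash
python3 -c "
from h import *
for c,r in[(205,412),(205,478),(312,416),(312,475)]:
    p=(c/2.625+90-.3,(r-300)/2.627+130-.3)
    print(p,[loc(onz('top',p,z)).round(0)[:2].tolist() for z in(.029,.071,.1,.125)])
a=manip.grab_frame('side')[140:190,230:310];b=manip.grab_frame('top')[155:205,155:235]
cv2.imwrite('pics/s7.png',np.vstack([cv2.resize(a,(480,300),interpolation=2),cv2.resize(b,(480,300),interpolation=2)]))"
```

```text
(167.7952380952381, 172.3341834792539) [[40.0, 234.0], [32.0, 224.0], [27.0, 218.0], [22.0, 212.0]]
(167.7952380952381, 197.4578987438142) [[-31.0, 231.0], [-37.0, 221.0], [-40.0, 214.0], [-44.0, 209.0]]
(208.55714285714285, 173.85683288922723) [[38.0, 120.0], [31.0, 113.0], [25.0, 109.0], [21.0, 106.0]]
(208.55714285714285, 196.31591168633423) [[-25.0, 117.0], [-31.0, 111.0], [-35.0, 107.0], [-38.0, 103.0]]
```

View pics/s7.png

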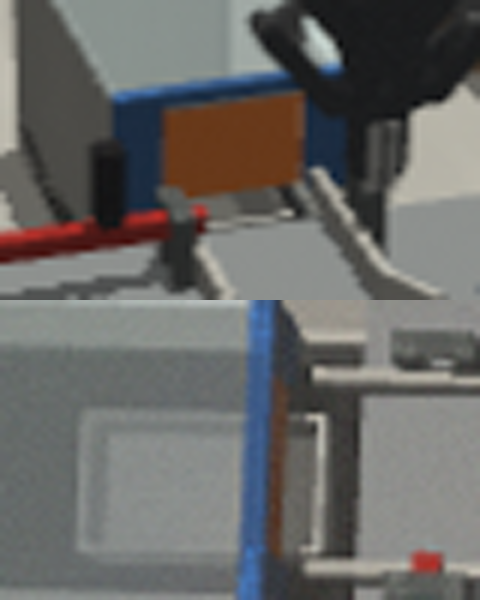

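The tub's rim fits z 71 mm (length 110, y 112–222), so it lies flat on the bin floor, and the orange flap hangs shut. Next is the bar.

Call:
{"op": "step_arm", "data": {"motion": [1,-16.1,0,-9.3,-0.013,1,-16.1,0,-9.3,-0.013,1,-16.1,0,-9.3,-0.013,1,-16.1,0,-9.3,-0.013,1,-16.1,0,-9.3,-0.013,1,-16.1,0,-9.3,-0.013,1,-16.1,0,-9.3,-0.013]}}

```text
clock: 14.65
ee_pos: [0.4321, 0.0386, 0.2084]
eef_rot: [0.494, -0.506, 0.506, -0.494]
force: [0.3, 0.4, 0.6]
gripper_width: 0.0854
```

```bash
python3 go.py -90 60 131 0
```

```text
t 14.65 loc [-91.   67.7 208.4] jawyaw 0.013 F [0.3 0.4 0.6] w 0.0854 axis [ 0.001 -0.    -1.   ]
shift [0.77 7.74 0.09] turn 0.013
```

Call:
{"op": "step_arm", "data": {"motion": [1,0.8,1,0.1,0.013,1,0.8,3,0.1,0.013,1,0.8,5,0.1,0.013,1,0.8,7,0.1,0.013,1,0.8,7.6,0.1,0.013,1,0.8,7.6,0.1,0.013,1,0.8,7.6,0.1,0.013]}}

```text
clock: 15.35
ee_pos: [0.4333, 0.0303, 0.1327]
eef_rot: [0.49, -0.509, 0.51, -0.491]
force: [1.1, 0.4, -0.1]
gripper_width: 0.0855
```

Call:
{"op": "step_arm", "data": {"motion": [0.5,0,0,0,0,0,0,0,0,0,0,0,0,0,0,0,0,0,0,0,0,0,0,0,0,0,0,0,0,0,0,0,0,0,0,0,0,0,0,0]}}

```text
clock: 16.15
ee_pos: [0.4342, 0.0307, 0.1329]
eef_rot: [0.49, -0.508, 0.51, -0.492]
force: [5.4, -0.4, 0.1]
gripper_width: 0.0148
```

```bash
python3 go.py 0 60 131 0
```

```text
t 16.15 loc [-88.7  59.9 132.9] jawyaw -0.0 F [ 5.4 -0.4  0.1] w 0.0148 axis [ 0.003  0.    -1.   ]
shift [-0.01  0.22  8.87] turn -0.0
```

Call:
{"op": "step_arm", "data": {"motion": [0,0,0,1.5,0,0,0,0,3,0,0,0,0,4.5,0,0,0,0,6,0,0,0,0,7.5,0,0,0,0,8.5,0,0,0,0,9.1,0,0,0,0,9.4,0,0,0,0,9.6,0,0,0,0,9.6,0]}}

```text
clock: 17.15
ee_pos: [0.5242, 0.0273, 0.1329]
eef_rot: [-0.494, 0.511, -0.507, 0.488]
force: [-9.0, 0.4, 12.5]
gripper_width: 0.015
```

```bash
python3 go.py 0 60 131 0
```

```text
t 17.15 loc [  1.3  59.7 132.9] jawyaw 0.0 F [-9.   0.4 12.5] w 0.015 axis [-0.009 -0.002 -1.   ]
shift [-0.03  0.19 -0.13] turn 0.0
```

Call:
{"op": "step_arm", "data": {"motion": [0,0,0,0.3,0,0,0,0,0.5,0,0,0,0,0.5,0]}}

```text
clock: 17.45
ee_pos: [0.5242, 0.0272, 0.1328]
eef_rot: [-0.497, 0.513, -0.505, 0.485]
force: [-21.3, -1.7, 19.9]
gripper_width: 0.0148
```

```bash
python3 go.py 0 60 131 0
```

```text
t 17.45 loc [  1.3  59.7 132.8] jawyaw 0.001 F [-21.3  -1.7  19.9] w 0.0148 axis [-0.02  -0.003 -1.   ]
shift [-0.03  0.18 -0.13] turn 0.001
```

Call:
{"op": "step_arm", "data": {"motion": [0,0,0,-0.4,0,0,0,0,-0.7,0,1,0,0,-0.8,0,1,0,0,-0.8,0,1,0,0,-0.8,0,1,0,0,-0.8,0,1,0,0,-0.8,0,1,0,-3,-0.8,0,1,0,-7,-0.8,0,1,0,-9,-0.8,0]}}

```text
clock: 18.45
ee_pos: [0.527, 0.0278, 0.2254]
eef_rot: [0.489, -0.508, 0.51, -0.492]
force: [0.8, 0.6, 0.2]
gripper_width: 0.0852
```

```bash
python3 go.py -0.2 -360 200 0
```

```text
t 18.45 loc [  4.2  60.4 225.4] jawyaw -0.0 F [0.8 0.6 0.2] w 0.0852 axis [ 0.004  0.001 -1.   ]
shift [42.04  2.51 -0.44] turn -0.0
```

Call:
{"op": "step_arm", "data": {"motion": [0,42,0,-0.4,0,0,42,0,-0.4,0,0,42,0,-0.4,0,0,42,0,-0.4,0,0,42,0,-0.4,0,0,42,0,-0.4,0,0,42,0,-0.4,0,0,42,0,-0.4,0,0,42,0,-0.4,0,0,42,0,-0.4,0]}}

```text
clock: 19.45
ee_pos: [0.5034, -0.398, 0.2208]
eef_rot: [-0.49, 0.511, -0.511, 0.487]
force: [-0.9, 0.4, 0.7]
gripper_width: 0.0001
```

Call:
{"op": "step_arm", "data": {"motion": [0,0,4,0,0,0,0,8,0,0,0,0,12,0,0,0,0,12,0,0,0,0,12,0,0]}}

```text
clock: 19.95
ee_pos: [0.5065, -0.3909, 0.1025]
eef_rot: [-0.491, 0.509, -0.508, 0.491]
force: [-0.2, 0.5, 0.9]
gripper_width: -0.0
```

```bash
python3 go.py -0.2 -360 55 0; python3 -c "
from h import *
b=manip.grab_frame('top');a=b[115:260,190:400];c=manip.grab_frame('side')[230:320,270:400]
cv2.imwrite('pics/s8.png',np.vstack([cv2.resize(a,(420,290)),cv2.resize(c,(420,290))]))
for p in [(381,190.5)]: print(loc(onz('top',p,.048)))"
```

```text
t 19.95 loc [  -1.  -358.8  102.5] jawyaw 0.001 F [-0.2  0.5  0.9] w -0.0 axis [-0.     0.001 -1.   ]
shift [0.13 4.75 0.08] turn 0.001
[  -0.49369824 -359.49686468   48.        ]
```

View pics/s8.png

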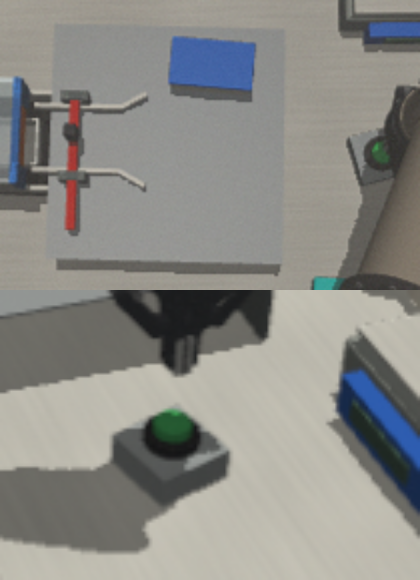

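The bar is home, with the knob at crop (71,131) as it was at the start, and the white tub is unmoved. The fingers are over the green button at (172,425). I press.

Call:
{"op": "step_arm", "data": {"motion": [0,0.1,2.5,0.1,0,0,0.1,5,0.1,0,0,0.1,5.4,0.1,0,0,0.1,5.7,0.1,0,0,0.1,6,0.1,0,0,0.1,6.2,0.1,0,0,0.1,6.2,0.1,0]}}

```text
clock: 20.75
ee_pos: [0.508, -0.3938, 0.046]
eef_rot: [0.491, -0.508, 0.51, -0.491]
force: [-6.7, 5.7, 16.8]
gripper_width: -0.0
```

```bash
python3 go.py -0.2 -360 42 0
```

```text
t 20.75 loc [   0.6 -361.6   46. ] jawyaw -0.0 F [-6.7  5.7 16.8] w -0.0 axis [ 0.002 -0.002 -1.   ]
shift [-0.16  0.4  -0.08] turn -0.0
```

Call:
{"op": "step_arm", "data": {"motion": [0,0,0.3,0,0,0,0,0.5,0,0,0,0,0.5,0,0]}}

```text
clock: 21.05
ee_pos: [0.5081, -0.3938, 0.0456]
eef_rot: [0.491, -0.508, 0.511, -0.49]
force: [-13.4, 9.5, 37.0]
gripper_width: 0.0
```

```bash
python3 go.py -0.2 -360 42 0; python3 -c "
from h import *
c=manip.grab_frame('side')[255:305,285:365]
cv2.imwrite('pics/s9.png',cv2.resize(c,(640,400),interpolation=2))"
```

```text
t 21.05 loc [   0.8 -361.7   45.6] jawyaw -0.001 F [-13.4   9.5  37. ] w 0.0 axis [ 0.002 -0.004 -1.   ]
shift [-0.17  0.36 -0.1 ] turn -0.001
```

View pics/s9.png

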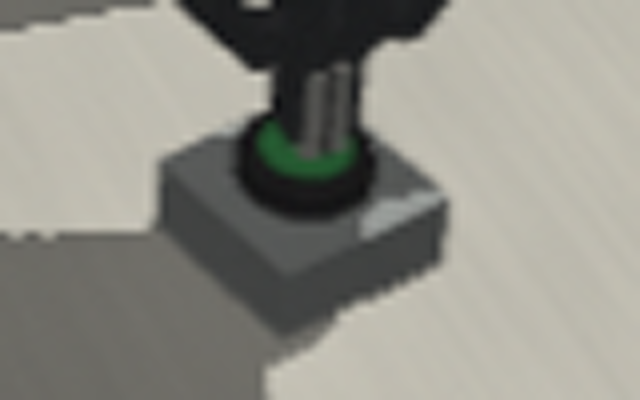

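```bash
python3 - <<'E'
from h import *
def gm(f):
    h=cv2.cvtColor(f,cv2.COLOR_BGR2HSV);m=cv2.inRange(h,(45,80,30),(85,255,255))[255:300,295:350]
    ys,xs=np.nonzero(m); return m,(xs.min()+295,xs.max()+295,ys.min()+255,ys.max()+255,len(xs))
a=cv2.imread("pics/side0.png"); b=manip.grab_frame("side")
print("before",gm(a)[1],"now",gm(b)[1])
t=np.linspace(0,2*np.pi,60)
C=wld([0,-360,48])
for r,z in((.016,.048),(.016,.042),(.022,.042),(.022,.048)):
    p=proj("side",np.c_[C[0]+r*np.cos(t),C[1]+r*np.sin(t),0*t+z]); print(r,z,p.min(0).round(1),p.max(0).round(1))
cv2.imwrite('pics/s10.png',np.hstack([cv2.resize(x[255:300,295:350],(396,324),interpolation=0) for x in(a,b)]))
E
```

```text
before (np.int64(317), np.int64(329), np.int64(267), np.int64(277), 107) now (np.int64(317), np.int64(329), np.int64(270), np.int64(277), 52)
0.016 0.048 [317.3 266.9] [329.4 274.8]
0.016 0.042 [317.1 268.6] [329.3 276.6]
0.022 0.042 [314.8 267.2] [331.6 278.1]
0.022 0.048 [315.  265.5] [331.7 276.3]
```

```bash
python3 - <<'E'
from h import *
def gm(f): return cv2.inRange(cv2.cvtColor(f,cv2.COLOR_BGR2HSV),(45,80,30),(85,255,255))[264:280,314:333]
for f in(cv2.imread("pics/side0.png"),manip.grab_frame("side")):
    for r,g in zip(gm(f),f[264:280,314:333,1]): print(''.join('#' if v else '.' for v in r),' '.join(f"{v:3d}" for v in g))
    print()
E
```

```text
................... 189 187 186 186 187 186 185 187 187 187 189 190 189 186 185 187 188 188 186
................... 189 188 187 186 187 187 184 185 184 184 169 175 189 188 184 184 187 187 188
................... 189 189 187 185 185 186 186 183 167 158 164 165 179 188 187 184 184 186 187
.......####........ 188 189 188 187 184 184 176 164 158 155 156 156 162 179 187 185 184 185 187
.....########...... 187 187 186 183 175 161 156 155 155 155 156 156 155 158 177 185 183 183 186
....##########..... 186 165 125  96 129 155 156 155 155 155 155 155 156 156 157 161 175 183 184
...############.... 160 129  52  93 140 155 155 155 155 155 155 155 156 156 129 100 141 174 182
...#############... 129  71  37  90 138 155 156 156 156 156 156 156 157 157 151 103  79 131 169
...#############... 114  36  37  55 100 139 155 156 156 156 156 156 157 156 136  85  37  79 142
...#############...  90  37  36  54  71 100 137 153 154 154 153 153 154 136  98  56  36  77 134
....###########....  88  33  36  47  61  69  87 101 128 133 125 124 102  76  65  47  36  54 128
....###########....  55  32  38  32  53  66 
[... 1272 characters left out ...]
  67  84  71  42  22  73 138
...#####......##...  54  24  24  63  85  90  83  80  80  81  77  53  68  85  76  49  24  70  87
...#####...#####...  54  22  24  44  74  88  89  90  84  82  84  73  77  87  75  44  24  34  74
....###########....  53  24  24  26  54  76  86  89  89  89  88  89  88  83  61  33  25  25  73
.....#########.....  44  23  24  26  26  46  65  75  82  83  82  81  73  55  34  25  26  33  74
........####.......  67  24  24  25  25  25  24  31  42  45  46  46  35  25  26  25  23  38  75
...................  75  45  24  20  23  26  25  25  24  28  26  25  24  23  23  23  18  60  83
...................  88  70  36  22  21  20  23  24  25  25  28  25  25  23  19  21  30  73  97
```

Comparing pixels, the lit top face's front edge has moved from row 274.8 to 276.9. The prediction for fully down is 276.6, so the button is right down on its stop. I release.

Call:
{"op": "step_arm", "data": {"motion": [0,0,-2,0,0,0,0,-5,0,0,0,0,-9,0,0,0,0,-13,0,0,0,0,-13,0,0,0,0,-13,0,0]}}

```text
clock: 21.8
ee_pos: [0.5087, -0.3942, 0.1686]
eef_rot: [0.49, -0.507, 0.511, -0.491]
force: [-0.6, -0.7, -0.7]
gripper_width: 0.0
```

```bash
python3 - <<'E'
from h import *
f=manip.grab_frame("top");o=cv2.imread("pics/top0.png");print(manip.sense()["clock"],manip.sense()["force"].round(1))
for n,i in(("start",o),("now",f)):
    h=cv2.cvtColor(i,cv2.COLOR_BGR2HSV)
    b=cv2.inRange(h,(105,120,50),(130,255,255))[125:170,260:330]; r=(cv2.inRange(h,(0,150,80),(8,255,255))|cv2.inRange(h,(172,150,80),(180,255,255)))[150:260,210:245]
    print(n,"lid",np.argwhere(b).mean(0),"bar rows",np.argwhere(r)[:,0].min()+150,np.argwhere(r)[:,0].max()+150)
k=proj("top",[wld([0,60,162])])[0];print("knob exp",k)
for n,i in(("start",o),("now",f)):
    m=i[170:195,218:236].max(2)<70; print(n,"knob px",np.argwhere(m).mean(0)[::-1]+[218,170])
for n,i in(("start",o),("now",f)):
    cc=i[168:200,165:212].mean(2); print(n,"bin mean",cc.mean().round(1),"gap cols",i[175:195,203:212].mean((0,2)).round(0))
E
```

```text
21.85 [ 0.7 -0.4 -0.5]
start lid [21.31595412 35.6193952 ] bar rows 165 229
now lid [21.33576642 35.57977059] bar rows 165 229
knob exp [224.29052648 179.62426371]
start knob px [225.47916667 181.47916667]
now knob px [225.63157895 181.60526316]
start bin mean 90.2 gap cols [52. 51. 52. 52. 52. 52. 55. 57. 58.]
now bin mean 116.3 gap cols [ 98.  99.  98.  96. 122. 158. 102.  70.  61.]
```

```bash
python3 -c "
from cell import manip
print(manip.hand_in())"
```

```text
the job is handed in; nothing more can be done
None
```

The job is done and handed in at about 22 s on the robot's clock. I drew the bar back to its stop, then gripped and carried the steel tub to the lane. I pushed it with closed fingers through the flap into the bin, pushed the bar home, and pressed the button last.

What the last checks showed:
- **Tub:** the view from above fits the tub lying flat on the bin floor, its rim at about z 71 mm and y 112–222. The flap hung shut again.
- **Bar:** it travelled 90 mm between its end stops. At home it did not move when I pushed on it with 21 N.
- **White tub:** the lid's position in the image is unchanged, to within 0.1 px.
- **Button:** the side image showed the button's top face about 6 mm down. The finger stopped hard at 37 N.
- **Clear of everything:** the arm is up and away, with almost no force on the tool.

Two checks were less clean. The fingertip read z 45.6 mm with the button down, against about 42 expected. I went by the image and the hard stop, since I had no direct reading of the button's travel. I also used all 12 picture views, so the final checks were pixel numbers rather than a viewed picture.

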